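Hang a finished drive unit on the self-locking peg

TASK

Pick up the drive unit that has a hanger plate with an eye and hang it by its eye on the stand's peg: keep the eye bearing lightly on the top of the peg and push it inwards so that it lifts the drop flap and presses the spring sleeve right back, until the flap falls down behind it. Let the spring bring the unit back out against the flap and let go, so that it hangs freely, locked between sleeve and flap. Feel your way and do not force the peg, and leave the other things on the bench where they are.

Things in the scene. Friction and masses are not known exactly. Their poses are not given: they have to be found in the camera images.
- unit: the drive unit to hang: white gearbox and steel motor in an open aluminium frame 56 x 72 x 43 mm, with an upright aluminium hanger plate (52 mm wide, 8 mm thick) rising from its middle, and a black plastic grip at the top; 163 mm tall, 0.25 to 0.45 kg, stands upright on the bench. Origin: centre of its underside; z up; x is the plate's normal, y runs along the plate. The unit works equally well turned by half a turn
- unit_eye (a point): centre of the round eye through the hanger plate, 80 mm above the unit's underside; hole 28 mm across, its axis is the unit's x, metal 12 mm wide around it
- unit_grip (a point): centre of the black grip at the top of the hanger plate, 68 mm above the eye's centre: 14 mm thick (along x), 40 mm wide (along y), 35 mm tall; pinch it from above across its thickness
- stand: fixed grey stand: panel 90 mm wide, 12 mm thick, top edge 170 mm above the bench; foot behind it. Origin: on the bench under the panel's middle; x points level towards the back of the stand (about to the robot's right), z up. The peg rig (peg, flap, sleeve, barrel) is clamped in the panel, axis level along the stand's x at y = 0; the peg points to -x (the robot's left). More than 25 N damages the rig
- peg_nominal (a point): point of the stand where the flap's pivot near the peg's tip is nominally: 82 mm in front of the panel's middle, 145 mm above the bench; axes as the stand. The clamp is set differently each time: the whole rig is up to 15 mm further in or out (x) and up to 4 mm higher or lower than this. Find it by touch. Peg: flat steel bar 13 mm wide, 10 mm high; its tip is 11 mm outside the pivot
- sleeve_nominal (a point): nominal centre of the front face of the black spring sleeve around the peg, 2 mm inside the pivot (shifts with the rig, as the pivot does). Tube, outside 44, inside 29 mm. The hanger plate pushes it inwards by up to 29 mm, against 5 N rising to 10 N plus the eye's friction, to a hard stop. Behind it a fixed barrel, 54 mm across. Let go, it pushes the plate back out against the fallen flap
- flap (a joint): gravity flap: steel pin 6 mm thick, reaching 30 mm down from its pivot. 0 hangs down; positive: lifted inwards; a trapped eye pressed on it from inside leans it out to its stop at -0.15 rad. With the eye bearing on the peg's top (eye centre 7 mm below the peg's axis) it falls once the plate's front face is 21 mm inside the pivot; the sleeve stops it at 23.5. An eye 4 mm above bearing never frees it
- bare: another drive unit, same frame but without hanger plate, 45 mm tall: bystander. Origin: centre of its underside
- tub: open red plastic tub 80 x 75 x 45 mm, bystander. Origin: centre of its underside
- can: grey can, 48 mm across, 85 mm tall, bystander. Origin: centre of its underside
- driver: screwdriver with orange handle lying on the bench, bystander. Origin: on its underside
- wrench: steel wrench lying on the bench, bystander. Origin: on its underside
Not all that is in view belongs to the job. What is shaped like the stand but red is not meant.

How it is judged:
By the outcome, as a careful person would: the job done as asked, in the order asked, and still so for the second after the job is handed in, with the robot touching nothing.
It also fails if it takes over 72 s, if anything falls off the work surface, if the arm or the gripper's body presses on something with over 40 N, if the wrist force passes 120 N, or if a joint passes its speed limit or range.

ROBOT

A 6-joint arm with a two-finger parallel gripper is mounted at the origin on the work surface. World frame = base frame: x ahead of the robot, y to its left, z up, the work surface at z = 0. Lengths are in mm, angles in rad, forces in N, time in s.
With the tool pointing down it reaches from about 350 to 875 mm from the base axis. Payload 4.2 kg.
Tool frame: the origin (TCP) lies on the mounting face of the last link; the fingertips stand 173 mm ahead of it and the grasp point (between the pads) lies 155 mm ahead of it; z points along the fingers, y is the line along which they close (so a half turn about z gives the same grasp; the last joint's range is limited). The gripper opens to 85 mm and grips with 20 to 120 N. Pads are 22 mm wide; open, the fingers measure 114 mm over their backs; the gripper's body (76 mm by 85 mm) begins 54 mm behind the grasp point. The pads swing forward as they close: fully open they stand 13 mm farther back than shut.
Start: joints at [1.607, 0.385, 0.008, 0, -1.194, -0.259], TCP at [138.069, 609.538, 404.712] pointing down, gripper open.
Joint ranges: [-3.14, 3.14], [-1.21, 2.06], [-1.07, 1.41], [-3.16, 2.05], [-2.99, -0.16], [-3.1, 3.1]. Speed limits (rad/s): [2.79, 2.79, 3.14, 3.14, 3.14, 3.14].

INTERFACE

Orientations are given as a unit quaternion [x, y, z, w].
In Python, from bench import arm gives the robot as it stands.
- The arm moves only by the tool carry_out, never from a script. Its argument "rows" is a list of rows, each a list of 7 numbers: the shift along the tool's x, y, z as a fraction of full scale, then the turn, a rotation vector about the tool's x, y, z as a fraction of full scale, then the opening, from -1 (shut) to 1 (fully open). A call has 1 to 12 rows; each row is the pose to reach, as a shift and turn from the pose commanded when the call began, along the tool's axes at that moment, turning the shorter way round; what a row does not reach only later rows make up. Full scale, the value 1, is 20 cm for a shift and pi rad for a turn. A row lasts 1/8 s, in which the tool goes at most 62.5 mm and 10.7 degrees, less where a joint would pass 70% of its speed; a pose out of reach is approached as far as the arm can. A call with a number of a shift or a turn outside -1 to 1 is refused whole. A call with a gripper value outside its range is refused whole. The fingers move at their own pace and stop on an object; the grip force is fixed at half the most. Time passes only in rows, so rows that repeat a pose let the fingers close. It gives the time, the measured TCP pose, the force, the opening and the grip force at its end, in the units of the state.
- arm.read_state(): the state, without advancing time (a new reading comes with each control period).
- arm.get_image(name): name is "side" or "top" or "wrist"; returns (picture, depth): 480x640x3 uint8, red, green, blue; 480x640 float32, mm along the optical axis (not along the pixel's ray), 0 where there is no reading.
- arm.calibration(name): a dict with "mtx" (3x3 intrinsics, pixels), "cam_to_world" (4x4, takes a point from camera to world coordinates). Camera axes: x right, y up, looking along -z (the intrinsics and any distortion apply to the point x, -y, -z); pixel columns grow to the right and rows downward; lengths in mm; the calibration is good to about 2 mm. A picture is of the moment at which its call begins: read the wrist's pose just before it. calibration takes no time and is no camera call; for the wrist camera it gives the pose at the moment of the call.
- arm.job_done(): hands the job in; it is judged then, once.
The state is a dict: "clock": time; "joints": joint angles; "joint_vel": joint speeds; "joint_efforts": joint torques, N m; "position": TCP position; "ee_rot": TCP orientation; "contact_force": force on the tool from outside, world axes, zero at the start; "wrist_torque": the same for the moment, N m; "gripper_width": finger opening in mm; "grasp_force": force on a finger pad.
Only numpy, scipy, OpenCV 4.12 (cv2) and the standard library are available. Lean on these libraries where they do the work, as an engineer would, in place of code of your own. Each camera call takes 0.05 s, during which the arm holds its last target. There are 200 camera calls.

## Working session

There is one attempt and no reset: what is moved stays moved. The work goes in short steps, Python scripts to look and compute and a tool call to move; the robot and the scene stay as the last step left them, time stands still between calls to the robot, and variables do not carry over. Pictures are saved under pics/ and viewed, at most 10 in all, crops included, and the job is handed in when it is done.

Besides the shell and the picture viewer there is one more tool, called after ">>>" as name(argument=value, ...), one argument or row to a line, values as JSON. carry_out: Moves the arm, as the interface text tells. Its arguments: {"type":"object","properties":{"rows":{"type":"array"}},"required":["rows"]}

```bash
ls; mkdir -p pics; cat > h.py <<'E'
import numpy as np, cv2
from bench import arm
def look(n,f):
    p,d=arm.get_image(n); np.savez(f'/tmp/{f}.npz',p=p,d=d,K=arm.calibration(n)["mtx"],T=arm.calibration(n)["cam_to_world"])
    cv2.imwrite(f'pics/{f}.png',p[:,:,::-1]); return p,d
def pts(f):
    z=np.load(f'/tmp/{f}.npz');d=z['d'];K=z['K'];T=z['T']
    v,u=np.mgrid[:480,:640]
    x=(u-K[0,2])/K[0,0]*d; y=-(v-K[1,2])/K[1,1]*d
    P=np.stack([x,y,-d,np.ones_like(d)],-1)@np.array(T).T
    return z['p'],d,P[...,:3]
E
python3 - <<'E'
from h import *
s=arm.read_state();print(s)
import cv2
look('top','top1');look('side','side1')
for n in('top','side'):
    c=arm.calibration(n);print(np.round(c['mtx'],1).tolist(),np.round(c['cam_to_world'],3).tolist(),c.keys())
E
```

```text
pics
{'clock': 0.0, 'joints': array([ 1.60660721e+00,  3.85565682e-01,  6.61965121e-03, -5.25488402e-04,
       -1.19402640e+00, -2.58595742e-01]), 'joint_vel': array([-3.18808281e-04,  8.24569589e-05,  9.09246839e-04,  1.40986226e-03,
       -7.07785032e-04,  7.14891789e-05]), 'joint_efforts': array([-4.27756404e-04, -3.92293739e+01,  1.88399398e+01,  4.18603197e+00,
       -4.64806959e-03,  5.60996966e-06]), 'position': array([138.01084172, 609.35527446, 403.60931711]), 'ee_rot': array([ 9.93790878e-01, -1.11258474e-01, -8.19810085e-05,  1.11210558e-03]), 'contact_force': array([0.13922374, 0.25241588, 0.42517155]), 'wrist_torque': array([-0.03561988, -0.01891015,  0.00468786]), 'grasp_force': 0.0, 'gripper_width': 85.59657111408329}
[[503.7, 0.0, 320.2], [0.0, 503.7, 244.3], [0.0, 0.0, 1.0]] [[0.004, 0.989, -0.146, 321.3], [-1.0, 0.007, 0.02, -46.492], [0.021, 0.146, 0.989, 1033.094], [0.0, 0.0, 0.0, 1.0]] dict_keys(['mtx', 'cam_to_world'])
[[475.7, 0.0, 326.0], [0.0, 475.7, 243.0], [0.0, 0.0, 1.0]] [[0.773, 0.397, -0.495, -1.84], [-0.634, 0.5, -0.59, -597.613], [0.014, 0.77, 0.638, 688.208], [0.0, 0.0, 0.0, 1.0]] dict_keys(['mtx', 'cam_to_world'])
```

View pics/top1.png

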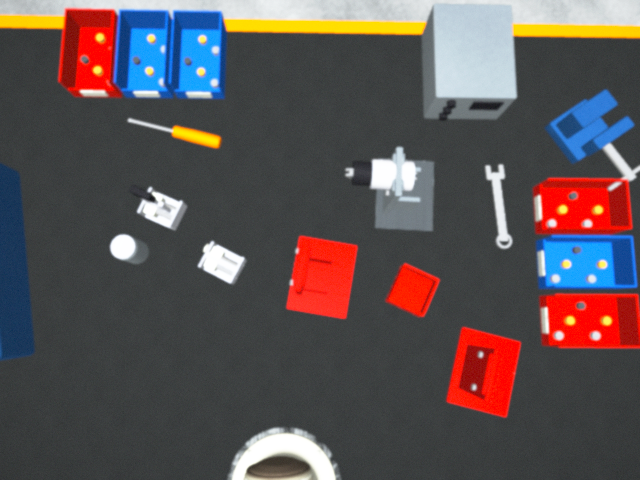

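View pics/side1.png

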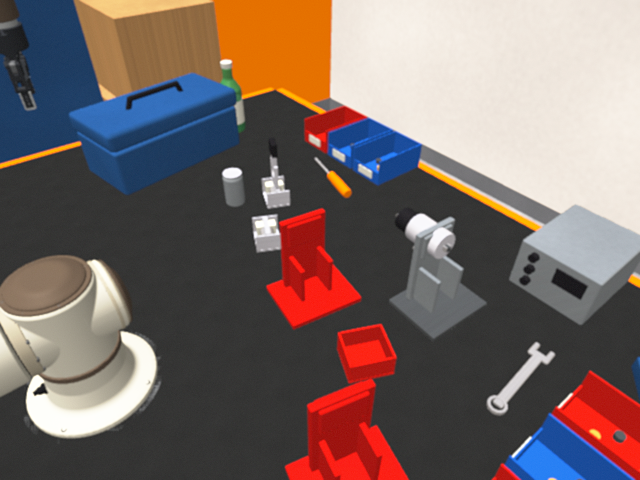

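Candidates for the unit: plate-and-grip unit at top (160,207), grip at (143,192), and the bare unit at (222,262), which has no plate. I choose the first. Candidates for the stand: grey at (400,180), and red ones at (322,278) and (484,372). I choose the grey one.

```bash
python3 - <<'E'
from h import *
for f,boxU,boxS in(('top1',(120,170,200,240),(335,140,440,240)),('side1',(255,130,300,215),(385,195,490,335))):
    p,d,P=pts(f)
    hsv=cv2.cvtColor(p,cv2.COLOR_RGB2HSV)
    def sub(b): return (slice(b[1],b[3]),slice(b[0],b[2]))
    q=P[sub(boxU)].reshape(-1,3);c=p[sub(boxU)].reshape(-1,3)
    m=(q[:,2]>125)&(q[:,2]<175)
    g=q[m];print(f,'grip',m.sum(),g.mean(0).round(1),g.min(0).round(1),g.max(0).round(1))
    m2=(q[:,2]>135)
    r=cv2.minAreaRect(q[m2][:,:2].astype(np.float32));print('gripTop',r)
    mf=(q[:,2]>20)&(q[:,2]<60);print('frame',cv2.minAreaRect(q[mf][:,:2].astype(np.float32)))
    q=P[sub(boxS)].reshape(-1,3)
    for lo,hi in((110,135),(135,165),(162,178)):
        m=(q[:,2]>lo)&(q[:,2]<hi);print('stand',lo,hi,m.sum(),cv2.minAreaRect(q[m][:,:2].astype(np.float32)) if m.sum()>5 else '')
    np.save(f'/tmp/S_{f}.npy',q)
a=cv2.imread('pics/top1.png');b=cv2.imread('pics/side1.png')
A=cv2.resize(a[150:250,110:250],(560,400),interpolation=2);B=cv2.resize(a[140:240,335:445],(440,400),interpolation=2)
C=cv2.resize(b[130:220,245:305],(267,400),interpolation=2)
D=cv2.resize(b[190:340,380:490],(293,400),interpolation=2)
cv2.imwrite('pics/crop1.png',cv2.resize(np.vstack([np.hstack([A,C]),np.hstack([B,D,np.zeros((400,94,3),np.uint8)])]),(620,600)))
E
```

```text
top1 grip 247 [538.6 250.6 157.2] [527.8 234.4 125. ] [553.6 274.4 166.5]
gripTop ((440.83917236328125, 109.0254898071289), (391.80615234375, 19.7255859375), 55.33417892456055)
frame ((518.5994873046875, 264.822265625), (74.77008819580078, 105.70822143554688), 66.25108337402344)
stand 110 135 74 ((568.4600219726562, -158.18655395507812), (78.07585906982422, 84.91043090820312), 9.193897247314453)
stand 135 165 1175 ((587.9202880859375, -177.36865234375), (127.43885803222656, 82.48770904541016), 69.58574676513672)
stand 162 178 1187 ((591.2136840820312, -183.57215881347656), (107.04076385498047, 83.73909759521484), 61.3331298828125)
side1 grip 152 [535.7 244.  150.6] [526.  229.8 125.3] [550.6 273.3 164.8]
gripTop ((278.55889892578125, -166.9464111328125), (1027.638427734375, 18.668182373046875), 57.97330093383789)
frame ((540.3976440429688, 251.87939453125), (76.19688415527344, 55.82080078125), 66.24580383300781)
stand 110 135 275 ((560.580078125, -188.23081970214844), (59.55230712890625, 115.03060150146484), 19.202749252319336)
stand 135 165 1192 ((571.408203125, -180.02809143066406), (85.78303527832031, 127.13329315185547), 18.78985023498535)
stand 162 178 815 ((572.060302734375, -185.58306884765625), (83.9233169555664, 107.01466369628906), 22.145469665527344)
```

View pics/crop1.png

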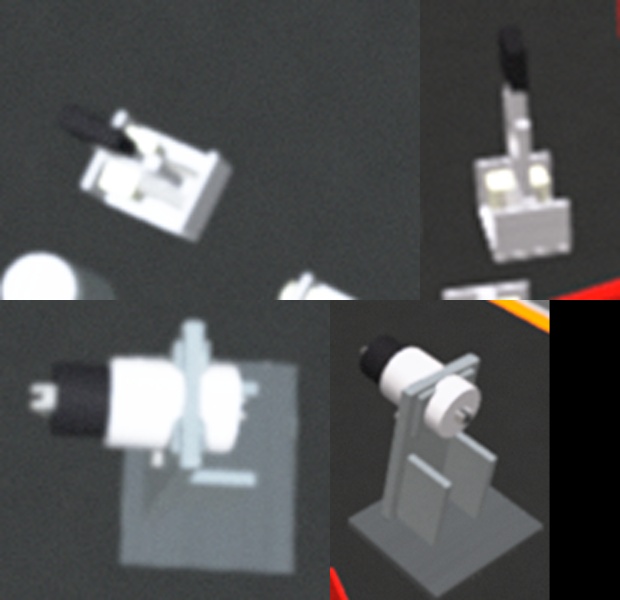

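The crop confirms the choice: the unit with a plate and black grip (grip top at top pixel 143,192), and the grey stand with the tip at (347,173), the black sleeve at (357,173) and the panel at x≈400.

```bash
python3 - <<'E'
from h import *
def rect(q): 
    r=cv2.minAreaRect(q[:,:2].astype(np.float32)); return np.round(r[0],1),np.round(r[1],1),round(r[2],1)
p,d,P=pts('top1'); Z=P[...,2]; V=p.max(2)
m=np.zeros(Z.shape,bool); m[170:220,120:180]=1
g=m&(Z>150)&(Z<170)&(V<70); q=P[g]; q=q[np.abs(q[:,2]-np.median(q[:,2]))<6]; print('grip',len(q),rect(q),q.mean(0), np.median(q[:,2]))
U,S,W=np.linalg.svd(q[:,:2]-q[:,:2].mean(0),full_matrices=False);print('dir',W[0],np.degrees(np.arctan2(W[0][1],W[0][0])),S/np.sqrt(len(q))*np.sqrt(12))
s=np.zeros(Z.shape,bool); s[140:235,335:440]=1
bl=s&(V<70)&(Z>150)&(Z<180); q=P[bl]; print('sleeve',len(q),rect(q),q.min(0),q.max(0))
wh=s&(p.min(2)>215)&(Z>140)&(Z<190); q=P[wh]; print('barrel',len(q),rect(q),q.min(0),q.max(0))
# ridge lines: top of barrel/sleeve per column
for c in range(343,425,4):
    z=Z[150:200,c]; k=z>120
    if k.sum(): 
        i=np.where(k)[0]; zz=P[150:200,c][k]; print(c,150+i[0],150+i[-1],k.sum(),'x',zz[:,0].min().round(),zz[:,0].max().round(),'y',np.median(zz[:,1]).round(1),'zmax',zz[:,2].max().round(1), p[150+i[len(i)//2],c])
pn=s&(Z>164)&(Z<176)&(np.abs(P[...,1]+203)<25); 
yy,xx=np.where(s&(Z>150)); 
top=[(P[r,398:410],r) for r in range(146,166)]
for r in list(range(146,166,3))+list(range(186,198,3)): 
    k=s[r]&(Z[r]>160)&(Z[r]<180); 
    if k.sum(): print(r,np.where(k)[0][[0,-1]],P[r][k][:,1].min().round(1),P[r][k][:,1].max().round(1),P[r][k][:,0].mean().round(1))
E
```

```text
grip 160 (array([541.1, 254. ]), array([40.2, 14.2]), 65.4) [540.84843767 254.78004386 162.36882443] 162.34176930127654
dir [0.43959441 0.89819639] 63.921994284274916 [38.81173628 13.27141186]
sleeve 310 (array([ 584., -138.]), array([29.6, 41.1]), 86.2) [ 563.35319653 -153.3443006   150.15440672] [ 604.85823198 -122.33951735  166.18792219]
barrel 967 (array([ 580.9, -176.2]), array([120. ,  49.6]), 85.9) [ 553.26973332 -236.55192755  141.95382953] [ 605.57706598 -116.04561812  172.75276241]
343 169 169 1 x 321.0 321.0 y -46.5 zmax 1033.1 [63 65 66]
347 169 176 6 x 579.0 591.0 y -112.6 zmax 146.0 [199 204 208]
351 168 177 10 x 577.0 593.0 y -119.8 zmax 150.6 [227 230 233]
355 161 184 24 x 563.0 605.0 y -125.8 zmax 164.6 [62 63 68]
359 161 185 25 x 564.0 605.0 y -133.1 zmax 165.0 [64 63 70]
363 162 185 24 x 562.0 603.0 y -140.1 zmax 164.4 [58 59 66]
367 162 185 24 x 562.0 603.0 y -147.4 zmax 165.4 [66 64 73]
371 162 188 27 x 557.0 602.0 y -154.6 zmax 166.7 [130 132 142]
375 160 188 29 x 557.0 604.0 y -161.1 zmax 169.8 [254 254 255]
379 151 189 31 x 321.0 605.0 y -168.4 zmax 1033.1 [25
[... 278 characters left out ...]
x 536.0 620.0 y -203.3 zmax 173.1 [208 224 232]
403 154 191 38 x 546.0 615.0 y -211.0 zmax 170.1 [253 254 255]
407 161 190 30 x 554.0 608.0 y -218.5 zmax 169.6 [254 254 255]
411 162 190 29 x 554.0 602.0 y -225.7 zmax 169.2 [254 254 255]
415 173 180 8 x 573.0 584.0 y -236.7 zmax 147.0 [206 214 221]
419 196 196 1 x 321.0 321.0 y -46.5 zmax 1033.1 [123 136 143]
149 [396 402] -209.3 -199.6 622.1
152 [396 402] -209.2 -199.1 616.0
155 [393 404] -214.0 -194.1 611.5
158 [393 404] -213.8 -193.9 605.7
161 [373 404] -213.5 -158.1 600.9
164 [356 414] -231.9 -127.4 595.4
186 [392 403] -211.0 -191.6 554.4
189 [392 403] -210.4 -191.5 549.0
192 [395 401] -206.0 -195.8 543.0
195 [395 401] -205.8 -196.1 537.5
```

>>> carry_out(
  rows=[
    [0.78,0.43,0,0,0,0.284,1],
    [0.78,0.43,0,0,0,0.568,1],
    [0.78,0.43,0,0,0,0.568,1],
    [0.78,0.43,0,0,0,0.568,1],
    [0.78,0.43,0,0,0,0.568,1],
    [0.78,0.43,0,0,0,0.568,1],
    [0.78,0.43,0,0,0,0.568,1],
    [0.78,0.43,0,0,0,0.568,1],
    [0.78,0.43,0,0,0,0.568,1],
    [0.78,0.43,0,0,0,0.568,1],
    [0.78,0.43,0,0,0,0.568,1],
  ],
)

```text
clock: 1.48
position: [271.2, 491.1, 404.3]
ee_rot: [-0.538, 0.843, -0.0, -0.0]
contact_force: [-1.4, 0.7, -0.2]
gripper_width: 84.7
grasp_force: 0.0
```

```bash
cat >> h.py <<'E'
from scipy.spatial.transform import Rotation as Ro
def go(target,ty=None):
    s=arm.read_state();R=Ro.from_quat(s['ee_rot']).as_matrix()
    sh=R.T@(np.array(target)-s['position'])
    a=np.degrees(np.arctan2(R[1,1],R[0,1]))
    print('t',round(s['clock'],2),'pos',s['position'].round(1),'tool y az',a.round(2),'z',R[:,2].round(4),'shift/200',(sh/200).round(4))
    if ty is not None:
        Rw=np.column_stack([np.cross([np.cos(np.radians(ty)),np.sin(np.radians(ty)),0],[0,0,-1]),[np.cos(np.radians(ty)),np.sin(np.radians(ty)),0],[0,0,-1]])
        print('turn/pi',(Ro.from_matrix(R.T@Rw).as_rotvec()/np.pi).round(4))
    print('F',s['contact_force'].round(2),'w',round(s['gripper_width'],1),'g',round(s['grasp_force'],1))
E
python3 - <<'E'
from h import *
go([540.5,254,404],155); print(arm.read_state()['joints'])
E
```

```text
t 1.48 pos [271.2 491.1 404.3] tool y az 155.06 z [-4.e-04 -1.e-03 -1.e+00] shift/200 [ 0.5068 -1.7209  0.0019]
turn/pi [-0.     -0.0003  0.0003]
F [-1.36  0.68 -0.2 ] w 84.7 g 0.0
[ 1.35506531e+00  2.76628960e-01 -1.52315313e-01 -2.05080805e-04
 -1.14287337e+00 -1.79034244e+00]
```

>>> carry_out(
  rows=[
    [0.25,-0.86,0,0,0,0,1],
    [0.25,-0.86,0,0,0,0,1],
    [0.25,-0.86,0,0,0,0,1],
    [0.25,-0.86,0,0,0,0,1],
  ],
)

```text
clock: 1.98
position: [408.0, 370.8, 404.4]
ee_rot: [-0.536, 0.844, -0.0, -0.0]
contact_force: [-0.3, 0.3, -0.4]
gripper_width: 85.6
grasp_force: 0.0
```

>>> carry_out(
  rows=[
    [0.25,-0.86,0,0,0,0,1],
    [0.25,-0.86,0,0,0,0,1],
    [0.25,-0.86,0,0,0,0,1],
    [0.25,-0.86,0,0,0,0,1],
    [0.25,-0.86,0,0,0,0,1],
  ],
)

```text
clock: 2.6
position: [540.4, 255.6, 404.3]
ee_rot: [-0.538, 0.843, 0.0, -0.0]
contact_force: [-0.0, 0.5, -0.4]
gripper_width: 85.6
grasp_force: 0.0
```

```bash
python3 - <<'E'
from h import *
look('wrist','w1'); go([540.5,254,404],155); print(arm.read_state()['joints'])
p,d,P=pts('w1');Z=P[...,2];V=p.max(2)
g=(Z>150)&(Z<175)&(V<90)&(np.hypot(P[...,0]-540,P[...,1]-254)<50); q=P[g]
print(len(q), q.mean(0) if len(q) else '', cv2.minAreaRect(q[:,:2].astype(np.float32)) if len(q) else '',np.argwhere(g).mean(0))
E
```

```text
t 2.65 pos [540.  256.  404.5] tool y az 155.1 z [-4.e-04 -0.e+00 -1.e+00] shift/200 [ 0.0082 -0.0063  0.0027]
turn/pi [ 0.0001 -0.0001  0.0005]
F [ 0.2   0.58 -0.2 ] w 85.5 g 0.0
[ 7.13283115e-01  3.38510914e-01 -6.22851821e-02 -3.09642793e-04
 -1.17033788e+00 -1.14776743e+00]
1424 [538.99845139 252.73983548 162.89815701] ((539.7583618164062, 254.5980987548828), (39.860538482666016, 13.92459774017334), 66.0484619140625) [254.68258427 312.48946629]
```

View pics/w1.png

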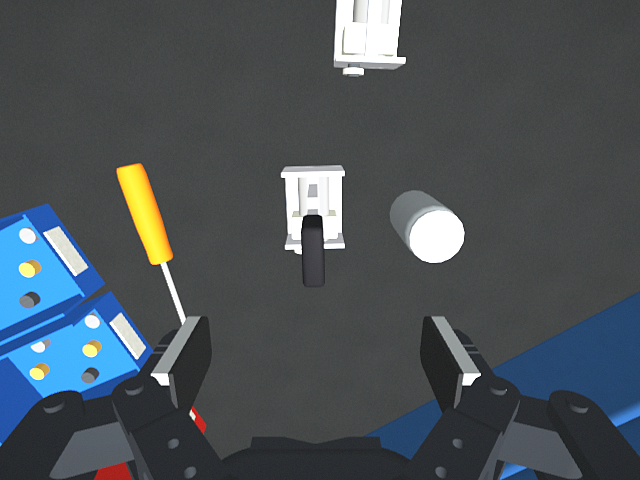

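The wrist view shows the black grip at (312,252), midway between the open fingers. The can at (435,232) and the driver are clear of them. I'll descend and grip.

>>> carry_out(
  rows=[
    [0.007,-0.002,0.2,0,0,-0.005,1],
    [0.007,-0.002,0.35,0,0,-0.005,1],
    [0.007,-0.002,0.45,0,0,-0.005,1],
    [0.007,-0.002,0.497,0,0,-0.005,1],
    [0.007,-0.002,0.497,0,0,-0.005,1],
    [0.007,-0.002,0.497,0,0,-0.005,-1],
    [0.007,-0.002,0.497,0,0,-0.005,-1],
    [0.007,-0.002,0.497,0,0,-0.005,-1],
    [0.007,-0.002,0.497,0,0,-0.005,-1],
    [0.007,-0.002,0.497,0,0,-0.005,-1],
    [0.007,-0.002,0.497,0,0,-0.005,-1],
    [0.007,-0.002,0.497,0,0,-0.005,-1],
  ],
)

```text
clock: 4.15
position: [540.7, 253.8, 305.7]
ee_rot: [-0.544, 0.839, -0.0, 0.0]
contact_force: [1.4, -0.7, 1.3]
gripper_width: 13.4
grasp_force: 60.0
```

>>> carry_out(
  rows=[
    [0,0,0,0,0,0,-1],
    [0,0,0,0,0,0,-1],
  ],
)

```text
clock: 4.4
position: [540.7, 253.7, 305.7]
ee_rot: [-0.544, 0.839, -0.0, 0.0]
contact_force: [2.0, -0.2, 1.3]
gripper_width: 13.6
grasp_force: 60.3
```

```bash
python3 - <<'E'
from h import *
go([540,254,420],86.5);print(arm.read_state()['wrist_torque'])
E
```

```text
t 4.4 pos [540.7 253.7 305.7] tool y az 155.9 z [ 9.e-04  3.e-04 -1.e+00] shift/200 [-2.000e-04  3.200e-03 -5.715e-01]
turn/pi [-1.000e-04  3.000e-04  3.856e-01]
F [ 1.97 -0.23  1.3 ] w 13.6 g 60.3
[-0.14672289 -0.36618771 -0.01731538]
```

>>> carry_out(
  rows=[
    [0,0,-0.1,0,0,0,-1],
    [0,0,-0.3,0,0,0,-1],
    [0,0,-0.5,0,0,0,-1],
    [0.15,-0.1,-0.55,0,0,0,-1],
    [0.35,-0.22,-0.55,0,0,0,-1],
    [0.55,-0.35,-0.55,0,0,0,-1],
    [0.69,-0.44,-0.55,0,0,0.04,-1],
    [0.69,-0.44,-0.55,0,0,0.08,-1],
    [0.69,-0.44,-0.55,0,0,0.12,-1],
    [0.69,-0.44,-0.55,0,0,0.16,-1],
    [0.69,-0.44,-0.55,0,0,0.2,-1],
  ],
)

```text
clock: 5.78
position: [563.7, 91.8, 412.9]
ee_rot: [-0.256, 0.967, 0.001, -0.003]
contact_force: [-0.0, -0.1, -3.7]
gripper_width: 13.2
grasp_force: 59.5
```

```bash
python3 - <<'E'
from h import *
go([588,-70,416],86.5);print(arm.read_state()['joints'])
E
```

```text
t 5.78 pos [563.7  91.8 412.9] tool y az 119.61 z [-5.4e-03 -3.0e-04 -1.0e+00] shift/200 [ 0.2942 -0.7632 -0.0157]
turn/pi [ 0.0003 -0.0017  0.184 ]
F [-0.03 -0.11 -3.74] w 13.2 g 59.5
[ 0.44452448  0.28859842 -0.11221458 -0.00219076 -1.17495677 -1.49765304]
```

>>> carry_out(
  rows=[
    [0.07,-0.19,0,0,0,0.04,-1],
    [0.15,-0.4,0,0,0,0.08,-1],
    [0.22,-0.6,0,0,0,0.12,-1],
    [0.294,-0.76,0,0,0,0.16,-1],
    [0.294,-0.76,0,0,0,0.184,-1],
    [0.294,-0.76,0,0,0,0.184,-1],
    [0.294,-0.76,0,0,0,0.184,-1],
    [0.294,-0.76,0,0,0,0.184,-1],
  ],
)

```text
clock: 6.78
position: [589.1, -68.7, 415.0]
ee_rot: [0.027, 1.0, 0.0, -0.0]
contact_force: [0.2, 0.5, -3.9]
gripper_width: 13.4
grasp_force: 59.9
```

```bash
python3 - <<'E'
from h import *
go([588,-70,370],86.5)
look('top','t2');look('side','s2');look('wrist','w2')
a=cv2.imread('pics/t2.png')[120:240,290:450];b=cv2.imread('pics/s2.png')[120:330,330:490];c=cv2.imread('pics/w2.png')
cv2.imwrite('pics/c2.png',np.vstack([np.hstack([cv2.resize(a,(400,300),interpolation=2),cv2.resize(c,(400,300))]),np.hstack([cv2.resize(b,(229,300),interpolation=2),np.zeros((300,571,3),np.uint8)])]))
E
```

```text
t 6.78 pos [589.1 -68.7 415. ] tool y az 86.85 z [-8.e-04  2.e-04 -1.e+00] shift/200 [ 0.005  -0.0069  0.2248]
turn/pi [ 0.0001 -0.0003  0.002 ]
F [ 0.21  0.46 -3.9 ] w 13.4 g 59.9
```

View pics/c2.png

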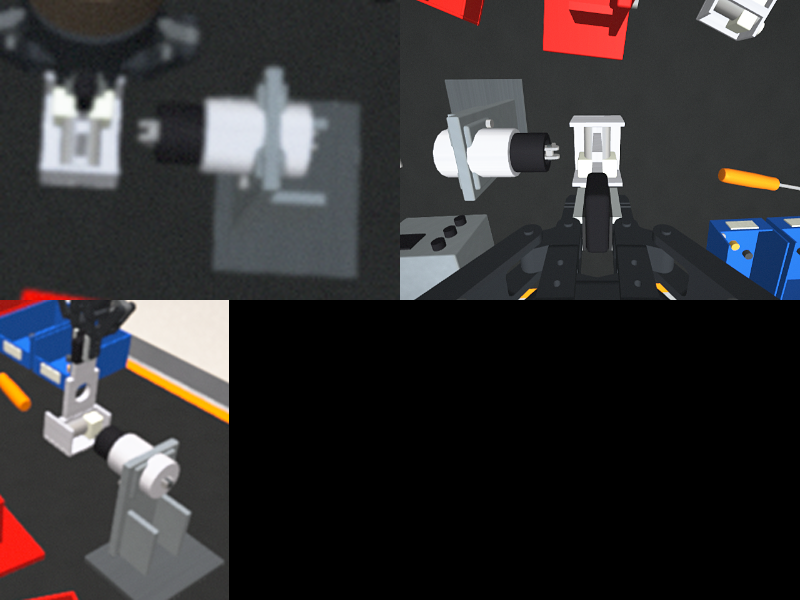

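The unit hangs upright in the gripper in front of the grey stand. In the wrist view the peg tip is at about (250,242) and the sleeve at about (210,243). Next I measure the peg and grip in this same camera.

```bash
python3 - <<'E'
from h import *
p,d,P=pts('w2');Z=P[...,2];V=p.max(2)
m=np.zeros(Z.shape,bool);m[190:300,60:262]=1
for c in range(70,262,8):
    k=m[:,c]&(Z[:,c]>125)&(Z[:,c]<190)
    if k.sum()>2:
        q=P[k,c]; print(c,k.sum(),'y',np.median(q[:,1]).round(1),'x',q[:,0].min().round(1),q[:,0].max().round(1),'mid',((q[:,0].min()+q[:,0].max())/2).round(1),'z98',np.percentile(q[:,2],95).round(1),p[np.where(k)[0][len(q)//2],c])
bl=m&(V<80)&(Z>140)&(Z<175);q=P[bl];r=cv2.minAreaRect(q[:,:2].astype(np.float32));print('sleeve',r,q[:,1].max(),q[:,2].max())
wt=m&(V>150)&(Z>125)&(P[...,1]>-122)&(P[...,1]<-95)&(Z<160);q=P[wt];print('tip',len(q),q.min(0),q.max(0))
g=(V<90)&(Z>190)&(np.abs(P[...,0]-589)<40)&(np.abs(P[...,1]+69)<14)&(Z<270);q=P[g];q=q[np.abs(q[:,2]-np.median(q[:,2]))<8];print('grip',len(q),np.median(q,0),cv2.minAreaRect(q[:,:2].astype(np.float32)))
fr=(Z>100)&(Z<165)&(np.abs(P[...,0]-589)<60)&(np.abs(P[...,1]+69)<45)&(V>150);print('frame',cv2.minAreaRect(P[fr][:,:2].astype(np.float32)))
p,d,P=pts('s2');Z=P[...,2]
g=(np.abs(P[...,0]-589)<45)&(np.abs(P[...,1]+69)<25)&(Z>165)&(Z<225);q=P[g];print('plate side',len(q),q.min(0),q.max(0))
E
```

```text
70 71 y -221.8 x 553.5 597.0 mid 575.2 z98 169.7 [247 249 252]
78 94 y -215.3 x 537.8 601.9 mid 569.9 z98 170.8 [247 249 252]
86 94 y -206.8 x 538.0 602.1 mid 570.0 z98 171.5 [180 194 203]
94 98 y -202.3 x 538.4 603.9 mid 571.2 z98 171.6 [178 192 202]
102 109 y -198.7 x 539.9 608.2 mid 574.1 z98 171.4 [179 190 197]
110 109 y -195.6 x 541.6 608.8 mid 575.2 z98 171.0 [248 250 252]
118 108 y -191.7 x 543.4 610.5 mid 576.9 z98 169.5 [248 250 253]
126 110 y -188.9 x 545.3 612.3 mid 578.8 z98 169.4 [249 250 253]
134 109 y -183.5 x 546.6 620.7 mid 583.6 z98 169.7 [248 250 253]
142 107 y -178.2 x 547.9 624.6 mid 586.3 z98 169.5 [248 250 252]
150 78 y -171.6 x 555.7 605.1 mid 580.4 z98 169.5 [249 250 253]
158 78 y -166.4 x 556.0 605.4 mid 580.7 z98 169.7 [249 250 253]
166 77 y -161.6 x 556.3 605.7 mid 581.0 z98 169.6 [248 250 253]
174 79 y -157.1 x 556.2 606.6 mid 581.4 z98 168.4 [139 140 144]
182 78 y -153.9 x 557.0 607.0 mid 582.0 z98 165.0 [51 50 55]
190 70 y -148.3 x 562.0 609.2 mid 585.6 z98 164.8 [52 51 53]
198 62 y -142.9 x 562.0 602.3 mid 582.1 z98 164.9 [51 51 54]
206 63 y -137.7 x 5
[... 312 characters left out ...]
 591.1 mid 584.9 z98 148.1 [103 102 101]
254 13 y -110.7 x 579.0 591.6 mid 585.3 z98 145.3 [127 128 126]
sleeve ((585.2238159179688, -158.51246643066406), (79.15339660644531, 48.18628692626953), 87.5151138305664) -118.52880143066669 168.95755073705214
tip 253 [ 578.22845453 -121.98577649  143.56786412] [ 591.72885308 -110.18190281  149.38051766]
grip 807 [568.81597654 -67.67165144 258.8388866 ] ((574.0234985351562, -71.79652404785156), (12.166361808776855, 23.670015335083008), 5.967705249786377)
frame ((591.5927734375, -77.17298126220703), (73.77670288085938, 79.71492004394531), 87.2287368774414)
plate side 520 [559.79690546 -76.51534558 165.04920029] [616.93531591 -63.28000717 224.83649189]
```

>>> carry_out(
  rows=[
    [0.004,0,0.1,0,0,0.005,-1],
    [0.004,0,0.2,0,0,0.005,-1],
    [0.004,0,0.24,0,0,0.005,-1],
    [0.004,0,0.24,0,0,0.005,-1],
    [0.005,-0.05,0.24,0,0,0.005,-1],
    [0.006,-0.1,0.24,0,0,0.005,-1],
    [0.006,-0.14,0.24,0,0,0.005,-1],
    [0.007,-0.17,0.24,0,0,0.005,-1],
    [0.007,-0.19,0.24,0,0,0.005,-1],
    [0.007,-0.19,0.24,0,0,0.005,-1],
  ],
)

```text
clock: 8.18
position: [585.7, -107.4, 367.3]
ee_rot: [0.036, 0.999, 0.0, -0.0]
contact_force: [-0.3, 0.6, -3.7]
gripper_width: 12.9
grasp_force: 59.9
```

```bash
python3 - <<'E'
from h import *
go([585.7,-113.5,367],86)
look('side','s3');b=cv2.imread('pics/s3.png')[150:310,340:500];cv2.imwrite('pics/c3.png',cv2.resize(b,(600,600),interpolation=2))
E
```

```text
t 8.18 pos [ 585.7 -107.4  367.3] tool y az 85.85 z [-0.  0. -1.] shift/200 [-0.0024 -0.0304  0.0014]
turn/pi [ 0.     -0.     -0.0008]
F [-0.31  0.57 -3.7 ] w 12.9 g 59.9
```

View pics/c3.png

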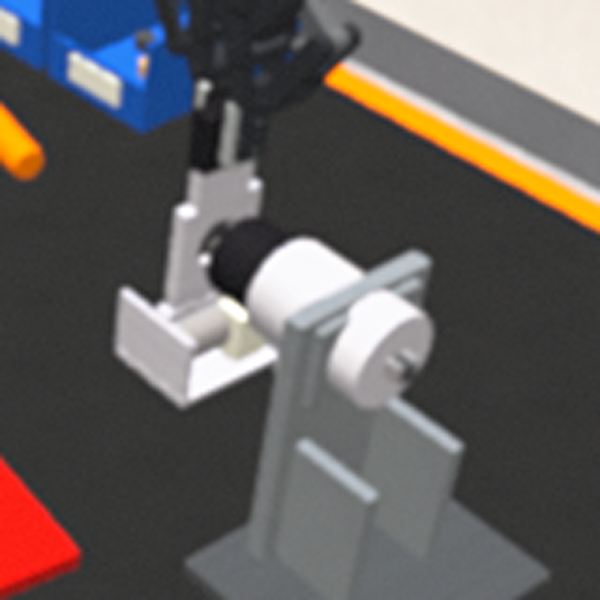

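The crop shows the plate just in front of the sleeve at crop (215,245), with the tip entering the eye. I go 6 mm further in, then feel downwards.

>>> carry_out(
  rows=[
    [0,-0.01,0,0,0,0,-1],
    [0,-0.02,0,0,0,0,-1],
    [0,-0.03,0,0,0,0,-1],
    [0,-0.03,0,0,0,0,-1],
  ],
)

```text
clock: 8.72
position: [585.2, -113.2, 367.3]
ee_rot: [0.036, 0.999, -0.0, 0.0]
contact_force: [-0.2, -0.5, -3.3]
gripper_width: 12.8
grasp_force: 59.9
```

>>> carry_out(
  rows=[
    [0,0,0.005,0,0,0,-1],
    [0,0,0.01,0,0,0,-1],
    [0,0,0.015,0,0,0,-1],
    [0,0,0.015,0,0,0,-1],
  ],
)

```text
clock: 9.22
position: [585.2, -113.1, 364.2]
ee_rot: [0.036, 0.999, -0.0, -0.0]
contact_force: [0.2, -0.5, -3.7]
gripper_width: 13.3
grasp_force: 59.9
```

>>> carry_out(
  rows=[
    [0,0,0.005,0,0,0,-1],
    [0,0,0.01,0,0,0,-1],
    [0,0,0.01,0,0,0,-1],
  ],
)

```text
clock: 9.6
position: [585.2, -113.1, 362.2]
ee_rot: [0.036, 0.999, -0.0, -0.0]
contact_force: [0.4, -0.4, -3.5]
gripper_width: 13.2
grasp_force: 59.9
```

>>> carry_out(
  rows=[
    [0,0,0.005,0,0,0,-1],
    [0,0,0.005,0,0,0,-1],
  ],
)

```text
clock: 9.85
position: [585.2, -113.1, 361.2]
ee_rot: [0.036, 0.999, 0.0, -0.0]
contact_force: [-0.1, 0.4, -4.1]
gripper_width: 12.9
grasp_force: 59.9
```

>>> carry_out(
  rows=[
    [0,0,0.004,0,0,0,-1],
    [0,0,0.004,0,0,0,-1],
  ],
)

```text
clock: 10.1
position: [585.3, -113.1, 360.5]
ee_rot: [0.036, 0.999, -0.0, 0.0]
contact_force: [0.3, -0.2, -3.2]
gripper_width: 13.3
grasp_force: 59.9
```

>>> carry_out(
  rows=[
    [0,0,0.003,0,0,0,-1],
    [0,0,0.003,0,0,0,-1],
  ],
)

```text
clock: 10.35
position: [585.3, -113.1, 360.1]
ee_rot: [0.036, 0.999, -0.0, 0.0]
contact_force: [-0.6, -0.4, -1.8]
gripper_width: 13.1
grasp_force: 59.9
```

>>> carry_out(
  rows=[
    [0,0,0.003,0,0,0,-1],
    [0,0,0.003,0,0,0,-1],
  ],
)

```text
clock: 10.6
position: [585.4, -113.1, 359.8]
ee_rot: [0.036, 0.999, -0.0, 0.0]
contact_force: [-0.7, 0.6, -0.0]
gripper_width: 13.0
grasp_force: 60.2
```

>>> carry_out(
  rows=[
    [0,0,0.003,0,0,0,-1],
    [0,0,0.003,0,0,0,-1],
  ],
)

```text
clock: 10.85
position: [585.4, -113.1, 359.5]
ee_rot: [0.036, 0.999, -0.0, 0.001]
contact_force: [-0.9, 0.3, 3.3]
gripper_width: 13.2
grasp_force: 60.7
```

>>> carry_out(
  rows=[
    [0,0,-0.002,0,0,0,-1],
    [0,-0.01,-0.002,0,0,0,-1],
    [0,-0.02,-0.002,0,0,0,-1],
    [0,-0.03,-0.002,0,0,0,-1],
    [0,-0.03,-0.002,0,0,0,-1],
  ],
)

```text
clock: 11.48
position: [585.2, -118.5, 359.6]
ee_rot: [0.036, 0.999, 0.001, 0.001]
contact_force: [0.7, 4.9, 3.9]
gripper_width: 13.0
grasp_force: 60.9
```

>>> carry_out(
  rows=[
    [0,-0.01,0,0,0,0,-1],
    [0,-0.02,0,0,0,0,-1],
    [0,-0.03,0,0,0,0,-1],
    [0,-0.03,0,0,0,0,-1],
  ],
)

```text
clock: 11.98
position: [584.9, -123.4, 359.6]
ee_rot: [0.036, 0.999, 0.002, 0.001]
contact_force: [0.7, 9.9, 4.1]
gripper_width: 13.2
grasp_force: 61.1
```

>>> carry_out(
  rows=[
    [0,0,-0.003,0,0,0,-1],
    [0,-0.01,-0.003,0,0,0,-1],
    [0,-0.02,-0.003,0,0,0,-1],
    [0,-0.03,-0.003,0,0,0,-1],
    [0,-0.03,-0.003,0,0,0,-1],
  ],
)

```text
clock: 12.6
position: [584.6, -129.2, 359.6]
ee_rot: [0.036, 0.999, 0.002, 0.001]
contact_force: [1.4, 11.2, 2.6]
gripper_width: 12.7
grasp_force: 60.8
```

```bash
python3 - <<'E'
from h import *
go([585,-145,360],86); print(arm.read_state()['wrist_torque'])
E
```

```text
t 12.6 pos [ 584.6 -129.2  359.6] tool y az 85.92 z [ 0.0029  0.0038 -1.    ] shift/200 [-0.0078 -0.0786 -0.002 ]
turn/pi [ 0.0013  0.0008 -0.0004]
F [ 1.39 11.16  2.59] w 12.7 g 60.8
[ 3.46803731 -0.4240835   0.12163297]
```

>>> carry_out(
  rows=[
    [0,-0.005,-0.002,0,0,0,-1],
    [0,-0.015,-0.002,0,0,0,-1],
    [0,-0.025,-0.002,0,0,0,-1],
    [0,-0.025,-0.002,0,0,0,-1],
  ],
)

```text
clock: 13.1
position: [584.3, -134.0, 359.7]
ee_rot: [0.036, 0.999, 0.002, 0.001]
contact_force: [2.4, 10.6, 0.6]
gripper_width: 13.1
grasp_force: 60.7
```

>>> carry_out(
  rows=[
    [0,-0.01,0,0,0,0,-1],
    [0,-0.02,0,0,0,0,-1],
    [0,-0.025,0,0,0,0,-1],
    [0,-0.025,0,0,0,0,-1],
  ],
)

```text
clock: 13.6
position: [584.0, -138.7, 359.6]
ee_rot: [0.036, 0.999, 0.002, 0.002]
contact_force: [1.5, 11.7, 1.2]
gripper_width: 12.9
grasp_force: 60.8
```

>>> carry_out(
  rows=[
    [0,-0.01,0,0,0,0,-1],
    [0,-0.02,0,0,0,0,-1],
    [0,-0.025,0,0,0,0,-1],
    [0,-0.025,0,0,0,0,-1],
  ],
)

```text
clock: 14.1
position: [583.7, -143.5, 359.7]
ee_rot: [0.035, 0.999, 0.003, 0.002]
contact_force: [2.7, 12.4, 1.4]
gripper_width: 12.7
grasp_force: 60.8
```

>>> carry_out(
  rows=[
    [0,-0.005,0,0,0,0,-1],
    [0,-0.008,0,0,0,0,-1],
    [0,-0.008,0,0,0,0,-1],
  ],
)

```text
clock: 14.48
position: [583.6, -145.0, 359.7]
ee_rot: [0.035, 0.999, 0.003, 0.002]
contact_force: [1.6, 14.2, 2.1]
gripper_width: 12.9
grasp_force: 60.8
```

>>> carry_out(
  rows=[
    [0,-0.005,0,0,0,0,-1],
    [0,-0.005,0,0,0,0,-1],
    [0,-0.005,0,0,0,0,-1],
  ],
)

```text
clock: 14.85
position: [583.6, -145.9, 359.6]
ee_rot: [0.035, 0.999, 0.003, 0.002]
contact_force: [1.5, 14.1, 1.6]
gripper_width: 13.2
grasp_force: 60.8
```

>>> carry_out(
  rows=[
    [0,-0.005,0,0,0,0,-1],
    [0,-0.005,0,0,0,0,-1],
    [0,-0.005,0,0,0,0,-1],
  ],
)

```text
clock: 15.22
position: [583.5, -146.9, 359.7]
ee_rot: [0.035, 0.999, 0.003, 0.002]
contact_force: [1.4, 13.4, 2.0]
gripper_width: 13.2
grasp_force: 60.9
```

>>> carry_out(
  rows=[
    [0,-0.004,0,0,0,0,-1],
    [0,-0.004,0,0,0,0,-1],
    [0,-0.004,0,0,0,0,-1],
  ],
)

```text
clock: 15.6
position: [583.5, -147.6, 359.7]
ee_rot: [0.035, 0.999, 0.003, 0.002]
contact_force: [3.7, 13.4, 1.5]
gripper_width: 13.2
grasp_force: 60.8
```

>>> carry_out(
  rows=[
    [0,-0.004,0,0,0,0,-1],
    [0,-0.004,0,0,0,0,-1],
    [0,-0.004,0,0,0,0,-1],
  ],
)

```text
clock: 15.98
position: [583.4, -148.4, 359.7]
ee_rot: [0.035, 0.999, 0.003, 0.002]
contact_force: [2.3, 14.0, 1.9]
gripper_width: 13.3
grasp_force: 60.8
```

>>> carry_out(
  rows=[
    [0,-0.004,0,0,0,0,-1],
    [0,-0.004,0,0,0,0,-1],
    [0,-0.004,0,0,0,0,-1],
  ],
)

```text
clock: 16.35
position: [583.4, -149.2, 359.7]
ee_rot: [0.035, 0.999, 0.003, 0.002]
contact_force: [2.7, 14.2, 2.1]
gripper_width: 13.1
grasp_force: 60.8
```

>>> carry_out(
  rows=[
    [0,-0.004,0,0,0,0,-1],
    [0,-0.004,0,0,0,0,-1],
    [0,-0.004,0,0,0,0,-1],
  ],
)

```text
clock: 16.73
position: [583.3, -150.0, 359.7]
ee_rot: [0.035, 0.999, 0.003, 0.002]
contact_force: [3.2, 13.4, 3.0]
gripper_width: 13.2
grasp_force: 60.8
```

>>> carry_out(
  rows=[
    [0,-0.004,0,0,0,0,-1],
    [0,-0.004,0,0,0,0,-1],
    [0,-0.004,0,0,0,0,-1],
  ],
)

```text
clock: 17.1
position: [583.3, -150.7, 359.7]
ee_rot: [0.035, 0.999, 0.003, 0.002]
contact_force: [2.3, 14.3, 1.0]
gripper_width: 13.4
grasp_force: 60.9
```

```bash
python3 - <<'E'
from h import *
go([583.4,-150,360],86)
look('top','t4');look('side','s4');look('wrist','w4')
p,d,P=pts('w4');Z=P[...,2];V=p.max(2)
m=(V>150)&(Z<160)&(Z>120)&(np.abs(P[...,0]-586)<9)&(P[...,1]>-150)&(P[...,1]<-100);q=P[m];print('tip',len(q),q.min(0) if len(q) else '',q.max(0) if len(q) else '')
a=cv2.imread('pics/t4.png')[130:220,320:440];b=cv2.imread('pics/s4.png')[170:290,360:480]
c=cv2.imread('pics/w4.png')
cv2.imwrite('pics/c4.png',np.vstack([np.hstack([cv2.resize(a,(400,300),interpolation=2),cv2.resize(c,(400,300))]),np.hstack([cv2.resize(b,(300,300),interpolation=2),cv2.resize(c[120:360,160:480],(400,300)),np.zeros((300,100,3),np.uint8)])]))
E
```

```text
t 17.1 pos [ 583.3 -150.7  359.7] tool y az 85.95 z [ 0.0041  0.0058 -1.    ] shift/200 [-0.0004  0.0035 -0.0015]
turn/pi [ 0.0019  0.0012 -0.0003]
F [ 2.27 14.33  1.02] w 13.4 g 60.9
tip 883 [ 577.25904901 -143.27688139  122.57209775] [ 591.52639122 -110.27230219  149.55904889]
```

View pics/c4.png

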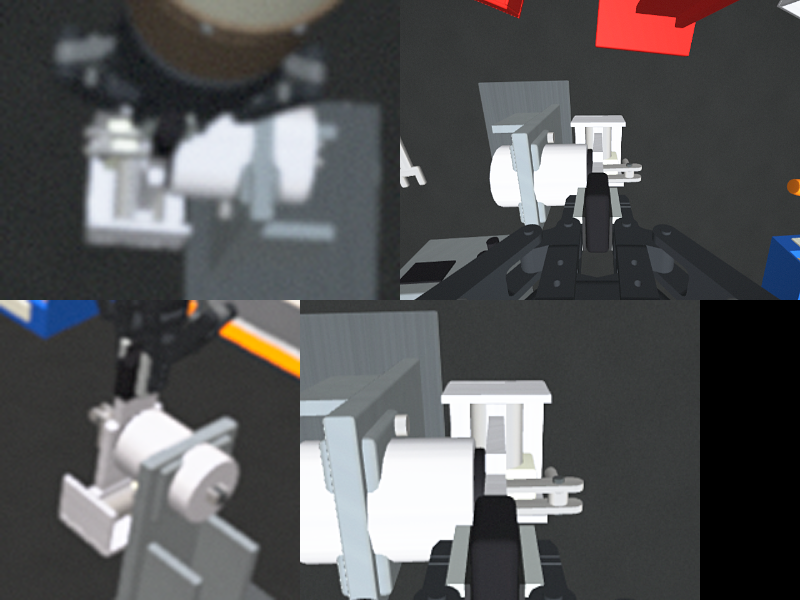

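The wrist view shows the plate past the pivot, with the fork and pivot outside at crop (565,485) and only a thin strip of sleeve left. The hard stop isn't felt yet, so I continue in small steps.

>>> carry_out(
  rows=[
    [0,-0.004,0,0,0,0,-1],
    [0,-0.004,0,0,0,0,-1],
    [0,-0.004,0,0,0,0,-1],
  ],
)

```text
clock: 17.62
position: [583.2, -151.0, 359.7]
ee_rot: [0.035, 0.999, 0.003, 0.002]
contact_force: [2.3, 15.9, 2.9]
gripper_width: 13.3
grasp_force: 61.1
```

>>> carry_out(
  rows=[
    [0,-0.004,0,0,0,0,-1],
    [0,-0.004,0,0,0,0,-1],
    [0,-0.004,0,0,0,0,-1],
  ],
)

```text
clock: 18.0
position: [583.2, -151.3, 359.7]
ee_rot: [0.035, 0.999, 0.004, 0.002]
contact_force: [2.3, 18.5, 4.1]
gripper_width: 13.0
grasp_force: 61.3
```

Hard stop felt: force rising, motion stalling at 18 N. Now I back out with the spring.

>>> carry_out(
  rows=[
    [0,0.005,0,0,0,0,-1],
    [0,0.015,0,0,0,0,-1],
    [0,0.025,0,0,0,0,-1],
    [0,0.035,0,0,0,0,-1],
    [0,0.035,0,0,0,0,-1],
  ],
)

```text
clock: 18.62
position: [583.5, -147.5, 359.7]
ee_rot: [0.036, 0.999, 0.001, 0.001]
contact_force: [3.3, 5.3, -1.1]
gripper_width: 13.4
grasp_force: 60.5
```

>>> carry_out(
  rows=[
    [0,0.01,0,0,0,0,-1],
    [0,0.02,0,0,0,0,-1],
    [0,0.03,0,0,0,0,-1],
    [0,0.03,0,0,0,0,-1],
  ],
)

```text
clock: 19.12
position: [583.9, -141.8, 359.7]
ee_rot: [0.036, 0.999, 0.0, 0.001]
contact_force: [5.5, 3.8, -0.9]
gripper_width: 13.1
grasp_force: 60.4
```

>>> carry_out(
  rows=[
    [0,0.01,0,0,0,0,-1],
    [0,0.02,0,0,0,0,-1],
    [0,0.03,0,0,0,0,-1],
    [0,0.03,0,0,0,0,-1],
  ],
)

```text
clock: 19.62
position: [584.2, -135.8, 359.7]
ee_rot: [0.036, 0.999, 0.0, 0.001]
contact_force: [3.4, 3.3, -1.5]
gripper_width: 13.0
grasp_force: 60.4
```

>>> carry_out(
  rows=[
    [-0.003,0.01,0,0,0,0,-1],
    [-0.003,0.02,0,0,0,0,-1],
    [-0.003,0.025,0,0,0,0,-1],
    [-0.003,0.025,0,0,0,0,-1],
  ],
)

```text
clock: 20.12
position: [584.7, -131.0, 359.8]
ee_rot: [0.036, 0.999, 0.0, 0.0]
contact_force: [4.1, 4.8, -2.0]
gripper_width: 13.1
grasp_force: 60.3
```

>>> carry_out(
  rows=[
    [0,0.005,0,0,0,0,-1],
    [0,0.01,0,0,0,0,-1],
    [0,0.01,0,0,0,0,-1],
  ],
)

```text
clock: 20.5
position: [584.8, -129.0, 359.8]
ee_rot: [0.036, 0.999, 0.0, 0.0]
contact_force: [3.7, 3.7, -2.1]
gripper_width: 12.9
grasp_force: 60.2
```

>>> carry_out(
  rows=[
    [0,0.005,0,0,0,0,-1],
    [0,0.01,0,0,0,0,-1],
    [0,0.01,0,0,0,0,-1],
  ],
)

```text
clock: 20.88
position: [584.9, -127.1, 359.8]
ee_rot: [0.036, 0.999, 0.0, 0.0]
contact_force: [4.1, 3.3, -2.2]
gripper_width: 12.8
grasp_force: 60.2
```

>>> carry_out(
  rows=[
    [0,0.005,0,0,0,0,-1],
    [0,0.005,0,0,0,0,-1],
    [0,0.005,0,0,0,0,-1],
  ],
)

```text
clock: 21.25
position: [584.9, -126.1, 359.9]
ee_rot: [0.036, 0.999, 0.0, 0.0]
contact_force: [3.8, 4.0, -2.6]
gripper_width: 13.0
grasp_force: 60.2
```

>>> carry_out(
  rows=[
    [0,0.005,0,0,0,0,-1],
    [0,0.005,0,0,0,0,-1],
    [0,0.005,0,0,0,0,-1],
  ],
)

```text
clock: 21.62
position: [585.0, -125.2, 359.9]
ee_rot: [0.036, 0.999, 0.0, -0.0]
contact_force: [3.6, 2.5, -1.9]
gripper_width: 13.0
grasp_force: 60.2
```

>>> carry_out(
  rows=[
    [0,0.005,0,0,0,0,-1],
    [0,0.005,0,0,0,0,-1],
    [0,0.005,0,0,0,0,-1],
  ],
)

```text
clock: 22.0
position: [585.0, -124.5, 359.9]
ee_rot: [0.036, 0.999, -0.0, -0.0]
contact_force: [3.8, 0.0, -4.0]
gripper_width: 13.2
grasp_force: 60.0
```

>>> carry_out(
  rows=[
    [0,0.004,0,0,0,0,-1],
    [0,0.004,0,0,0,0,-1],
    [0,0.004,0,0,0,0,-1],
  ],
)

```text
clock: 22.38
position: [585.0, -123.9, 360.0]
ee_rot: [0.036, 0.999, -0.0, -0.0]
contact_force: [4.0, -1.8, -4.9]
gripper_width: 12.8
grasp_force: 59.8
```

```bash
python3 - <<'E'
from h import *
go([583.4,-150,360],86)
look('wrist','w5');look('side','s5')
c=cv2.imread('pics/w5.png')[150:350,240:500];b=cv2.imread('pics/s5.png')[170:290,350:470]
cv2.imwrite('pics/c5.png',np.hstack([cv2.resize(c,(455,350),interpolation=2),cv2.resize(b,(345,350),interpolation=2)]))
E
```

```text
t 22.38 pos [ 585.  -123.9  360. ] tool y az 85.87 z [-6.e-04 -7.e-04 -1.e+00] shift/200 [-1.300e-03 -1.307e-01 -1.000e-04]
turn/pi [-0.0002 -0.0002 -0.0007]
F [ 3.95 -1.78 -4.87] w 12.8 g 59.8
```

View pics/c5.png

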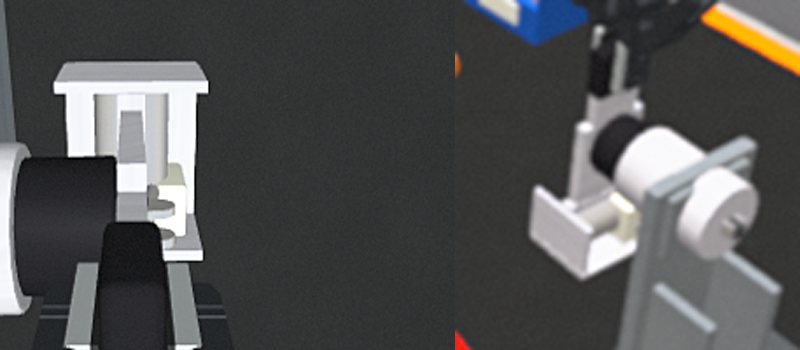

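The pull is resisted (Fy has gone negative), so the flap is down in front of the plate. The wrist crop shows the fork tip protruding beyond the grip at (165,220), with the sleeve behind. I ease the side load, set the weight down and let go.

>>> carry_out(
  rows=[
    [-0.004,-0.004,0.002,0,0,0,-1],
    [-0.004,-0.004,0.004,0,0,0,-1],
    [-0.004,-0.004,0.004,0,0,0,-1],
  ],
)

```text
clock: 22.85
position: [585.4, -124.3, 359.9]
ee_rot: [0.036, 0.999, -0.0, -0.001]
contact_force: [-0.9, 0.7, 1.7]
gripper_width: 13.1
grasp_force: 60.9
```

>>> carry_out(
  rows=[
    [0,0,-0.002,0,0,0,-1],
    [0,0,-0.002,0,0,0,-0.5],
    [0,0,-0.002,0,0,0,-0.3],
    [0,0,-0.002,0,0,0,0],
    [0,0,-0.002,0,0,0,0],
    [0,0,-0.002,0,0,0,0],
    [0,0,-0.002,0,0,0,0],
  ],
)

```text
clock: 23.72
position: [585.8, -124.4, 359.7]
ee_rot: [0.036, 0.999, -0.0, -0.0]
contact_force: [-0.9, -1.1, -0.2]
gripper_width: 42.6
grasp_force: 0.0
```

>>> carry_out(
  rows=[
    [0,0,-0.05,0,0,0,0],
    [0,0,-0.15,0,0,0,0],
    [0,0,-0.3,0,0,0,0],
    [0,0,-0.4,0,0,0,0],
    [0,0,-0.4,0,0,0,0],
  ],
)

```text
clock: 24.35
position: [585.9, -124.4, 442.2]
ee_rot: [0.036, 0.999, 0.0, 0.003]
contact_force: [-0.1, -0.7, -0.9]
gripper_width: 42.6
grasp_force: 0.0
```

```bash
python3 - <<'E'
from h import *
go([583.4,-150,440],86)
look('wrist','w6');look('side','s6');look('top','t6')
c=cv2.imread('pics/w6.png');b=cv2.imread('pics/s6.png')[150:290,340:480];a=cv2.imread('pics/t6.png')[130:220,320:440]
cv2.imwrite('pics/c6.png',np.hstack([cv2.resize(c,(400,300)),cv2.resize(b,(400,400),interpolation=2)[:300]]))
p,d,P=pts('s6');Z=P[...,2]
g=(np.abs(P[...,0]-585)<45)&(P[...,1]>-140)&(P[...,1]<-105)&(Z>185)&(Z<235);q=P[g];print(len(q),q.min(0),q.max(0))
E
```

```text
t 24.35 pos [ 585.9 -124.4  442.2] tool y az 85.88 z [ 5.1e-03 -1.0e-04 -1.0e+00] shift/200 [ 0.0036 -0.1284  0.0111]
turn/pi [ 0.0001  0.0016 -0.0007]
F [-0.11 -0.69 -0.89] w 42.6 g 0.0
353 [ 563.008367   -133.42664902  185.00848043] [ 604.24434299 -115.83702719  219.16752945]
```

View pics/c6.png

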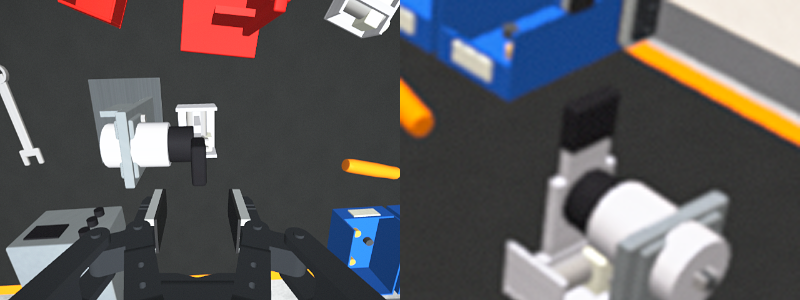

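The unit hangs upright on the peg (grip at wrist crop (198,165)), pressed between sleeve and flap, and the gripper is well clear.

>>> carry_out(
  rows=[
    [0,0,0,0,0,0,0],
    [0,0,0,0,0,0,0],
    [0,0,0,0,0,0,0],
    [0,0,0,0,0,0,0],
    [0,0,0,0,0,0,0],
    [0,0,0,0,0,0,0],
  ],
)

```text
clock: 25.25
position: [585.8, -124.4, 439.8]
ee_rot: [0.036, 0.999, 0.0, 0.0]
contact_force: [-0.2, -0.2, 0.0]
gripper_width: 42.9
grasp_force: 0.0
```

```bash
python3 -c "
from bench import arm
print(arm.job_done())"
```

```text
the job is handed in; nothing more can be done
None
```

The drive unit hangs by its eye on the grey stand's peg between sleeve and flap, and the job was handed in at about 25 s. I did not see the flap itself, but a light outward pull was resisted before I let go; the highest push reading was 18.5 N.

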